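# Read the moisture of the clay block with the hand-held reader

### The job

Check how wet the clay block is: pull the moisture reader out of its holster by the head, lay it flat on the cork mat and let go, then take it again by the handle so that your grip squeezes the trigger. Aim it slanting down (about 45 degrees) at the middle of the block's top face from about 80 mm away and hold it steady there, trigger squeezed, for at least a second without touching the clay; then lay it flat on the cork mat again and let go. Never drop the reader, and leave the block, the pot and the cups where they are.

Things in the scene. Friction and masses are not known exactly. Their poses are not given: they have to be found in the camera images.
- reader: hand-held moisture reader, 160 g: black handle 120 long x 30 wide x 26 high, grey head 60 x 44 x 34, black snout 14 long, 24 across. Origin mid-width on the flat underside where handle and head meet: handle to x=-120, head to 60, snout to 74; x = looking direction, z up from the underside. Starts in the holster: x slants up 30 degrees, handle inside, head free. Balances near x=-25
- lens (a point): centre of the lens at the snout's end, in the reader's frame at (74, 0, 17) mm; same axes as the reader: it looks along +x
- balance (a point): point of the reader's underside below its balance point, in the reader's frame at (-25, 0, 0) mm; same axes
- trigger (a joint): how far the trigger is pressed, m: 0 out, 0.005 flush with the handle's side; more than 0.0035 counts as squeezed. A spring of 1 to 4 N pushes it out.
- trigger_pad (a point): middle of the trigger's outer face. The trigger is a black bar 50 long x 13 high on the handle's +y side, standing 5 mm proud, at (-50, 20, 13) mm in the reader's frame when out (x = -75 to -25). A grip across the handle there (35 mm wide, 30 mm squeezed) presses it.
- holster: fixed aluminium sleeve on a dark base plate 150 x 85 mm; origin under the plate's middle. The sleeve slants up 30 degrees towards its open end at +x and encloses the handle on all sides with 2 to 3 mm play; the reader is free after 111 mm along its own x. Highest edge 115 mm above the table. The reader's origin sits at (50, 0, 90) mm.
- mat: fixed cork mat 200 x 200 x 4 mm, origin under its middle, top at 4 mm
- clay_block: block of brown clay, 100 (x) x 119 (y) x 57 (z) mm, 1.2 kg, loose; origin at the centre of its underside
- block_top (a point): middle of the clay block's top face, 57 mm above its origin: the point to aim at
- flared_pot: loose flared bisque pot, 114 mm wide and 115 mm high, origin under its middle; it may stand in either of two places, the block in the other; leave it alone
- slip_cup: loose bisque cup 68 mm wide, 64 mm high, origin under its middle; leave it alone
- small_cup: loose small bisque cup 57 mm wide, 58 mm high, origin under its middle; leave it alone
Things that resemble listed ones, but are neither listed nor needed, are in the scene too. What is shaped like the clay_block but green is not meant.

How it is judged:
By the outcome, as a careful person would: the job done as asked, in the order asked, and still so for the second after the job is handed in, with the robot touching nothing.
It also fails if it takes over 64 s, if anything falls off the work surface, if the arm or the gripper's body presses on something with over 40 N, if the wrist force passes 120 N, or if a joint passes its speed limit or range.

### The arm

A 6-joint arm with a two-finger parallel gripper is mounted at the origin on the work surface; the furniture and walls round the work are solid. World frame = base frame: x ahead of the robot, y to its left, z up, the work surface at z = 0. Lengths are in m, angles in rad, forces in N, time in s.
With the tool pointing down it reaches from about 0.425 to 1.125 m from the base axis. Payload 14.9 kg.
Tool frame: the origin (TCP) lies at the very end of the fingers, on their centre line; the grasp point (between the pads) lies manip.hold_point_z behind it (manip.hold_point_z is the distance from the TCP to the grasp point, in m); z points along the fingers, y is the direction in which the jaws open and shut (so a half turn about z gives the same grasp; the last joint's range is limited). The gripper opens to 91 mm and grips with 3 to 60 N. Pads are 32 mm wide; open, the fingers measure 118 mm over their backs; the gripper's body (76 mm by 178 mm) begins 60 mm behind the grasp point.
Start: joints at [-1.377, 0.379, 1.734, -0, 1.028, -0.033], TCP at [0.157, -0.682, 0.214] pointing down, gripper open.
Joint ranges: [-2.77, 2.77], [-0.74, 2.19], [0, 2.66], [-1.06, 4.2], [0.31, 2.87], [-3.08, 3.08]. Speed limits (rad/s): [1.89, 1.89, 2.39, 3.14, 3.14, 3.14].

### API

Orientations are given as a unit quaternion [w, x, y, z].
In Python, from workcell import manip gives the robot as it stands.
- The arm moves only by the tool move_arm, never from a script. Its argument "steps" is a list of rows, each an object of numbers: "x", "y", "z": the shift along the tool's x, y, z in cm; "ax", "ay", "az": the turn, a rotation vector about the tool's x, y, z in rad; "hand": the finger opening in cm, from 0 to 9.12. In form: [{"x": .., "y": .., "z": .., "ax": .., "ay": .., "az": .., "hand": ..}, ...]. A call has 1 to 8 rows; each row shifts and turns the commanded pose from where the row before left it, along the tool's axes as they then stand; what a row does not reach is not made up. A row lasts 1/12 s, in which the tool goes at most 41.7 mm and 7.16 degrees, less where a joint would pass 70% of its speed; a pose out of reach is approached as far as the arm can. A call with a gripper value outside its range is refused whole. The fingers move at their own pace and stop on an object; "newtons" is the grip in N (left out, the last holds). Time passes only in rows, so rows that do not move let the fingers close. It gives the time, the measured TCP pose, the force and the opening at its end, in the units of the state.
- manip.observe(): the state, without advancing time (a new reading comes with each control period).
- manip.camera(name): name is "scene" or "top" or "wrist"; returns a dict with "image" (480x640x3 uint8, red, green, blue), "intrinsics" (3x3 intrinsics, pixels), "origin" and "orientation" of the camera in the world; the wrist camera has in their place "T_tool_cam" (4x4, takes a point from camera to tool coordinates, whose origin is the TCP and whose axes are the flange's). Camera axes: x right, y down, z forward; pixel columns grow to the right and rows downward; lengths in m; the calibration is good to about 2 mm. A picture is of the moment at which its call begins: read the wrist's pose just before it. There is no depth.
- manip.finish_job(): hands the job in, once; it reports no verdict.
The state is a dict: "clock": time; "q": joint angles; "dq": joint speeds; "joint_torque": joint torques, N m; "eef_pos": TCP position; "orientation": TCP orientation; "force": force on the tool from outside, world axes, zero at the start; "ft_torque": the same for the moment, N m; "grip_width": opening from 0.0 (shut) to 1.0 (fully open).
Only numpy, scipy, OpenCV 4.12 (cv2) and the standard library are available. Lean on these libraries where they do the work, as an engineer would, in place of code of your own. Each camera call takes 0.05 s, during which the arm holds its last target. There are 200 camera calls.

## Working session

There is one attempt and no reset: what is moved stays moved. The work goes in short steps, Python scripts to look and compute and a tool call to move; the robot and the scene stay as the last step left them, time stands still between calls to the robot, and variables do not carry over. Pictures are saved under pics/ and viewed, about 8 in all and at most 12, crops included, and the job is handed in when it is done.

Besides the shell and the picture viewer there is one more tool, called as name([rows], argument=value, ...), one row to a line, values as JSON. move_arm: Moves the arm, as the interface text tells. Its arguments: {"type":"object","properties":{"steps":{"type":"array"},"newtons":{"type":"number"}},"required":["steps"]}

```bash
ls; mkdir -p pics; python3 - <<'E'
from workcell import manip
import cv2,numpy as np,pickle
print(manip.observe(), manip.hold_point_z)
for n in ("scene","top"):
    c=manip.camera(n); pickle.dump(c,open(n+'.pkl','wb'))
    cv2.imwrite(f'pics/{n}0.png',c["image"][:,:,::-1]); print(n,c["intrinsics"],c["origin"],c["orientation"])
c=manip.camera("wrist");print(c["T_tool_cam"],c["intrinsics"])
E
```

```text
pics
{'clock': 0.0, 'q': array([-1.37729019e+00,  3.79449499e-01,  1.73473955e+00,  4.09907688e-05,
        1.02853363e+00, -3.32876226e-02]), 'dq': array([ 0.00037806,  0.00032342, -0.00125005,  0.00025863,  0.00173001,
        0.00150373]), 'joint_torque': array([-1.18037213e-03, -7.63721895e+01, -4.34364438e+01,  6.50253170e-02,
        4.24188108e-02, -9.13480380e-05]), 'eef_pos': array([ 0.15733609, -0.68169323,  0.21328006]), 'orientation': array([-5.64605349e-04,  9.93578499e-01,  1.13143475e-01, -2.77214558e-05]), 'force': array([ 0.49615291, -1.06907241, -0.67842684]), 'ft_torque': array([0.00079402, 0.03237791, 0.01715298]), 'grip_width': 1.003321343209751} 0.0188
scene [[601.94867614   0.         320.63374825]
 [  0.         601.94867614 239.12507389]
 [  0.           0.           1.        ]] [0.063888   0.99748332 0.91965592] [ 0.09584462 -0.20213165  0.87322078 -0.43294582]
top [[587.09575435   0.         309.29680711]
 [  0.         587.09575435 239.79330545]
 [  0.           0.           1.        ]] [0.27892252 0.05184231 1.35511888] [-0.07037328  0.70821333 -0.6998321   0.06096317]
[[-9.17173472e-05 -9.65536971e-01 -2.60265921e-01  7.23482570e-02]
 [ 9.99999956e-01 -1.62204671e-04  2.49349831e-04 -2.53967806e-04]
 [-2.82972829e-04 -2.60265887e-01  9.65536943e-01 -1.71291737e-01]
 [ 0.00000000e+00  0.00000000e+00  0.00000000e+00  1.00000000e+00]] [[390.07407504   0.         317.13403518]
 [  0.         390.07407504 238.89115441]
 [  0.           0.           1.        ]]
```

View pics/scene0.png

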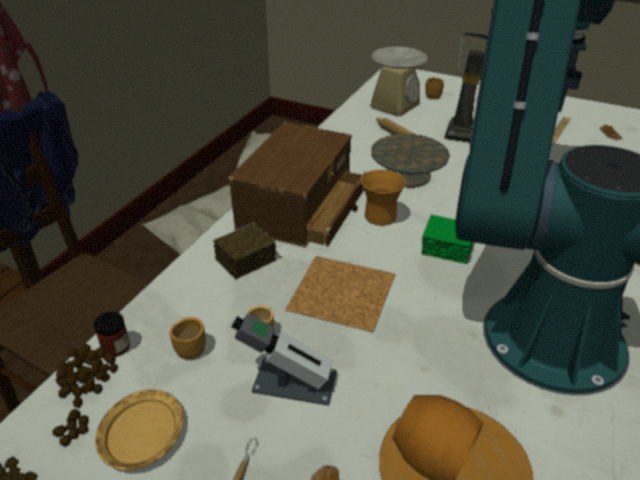

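View pics/top0.png

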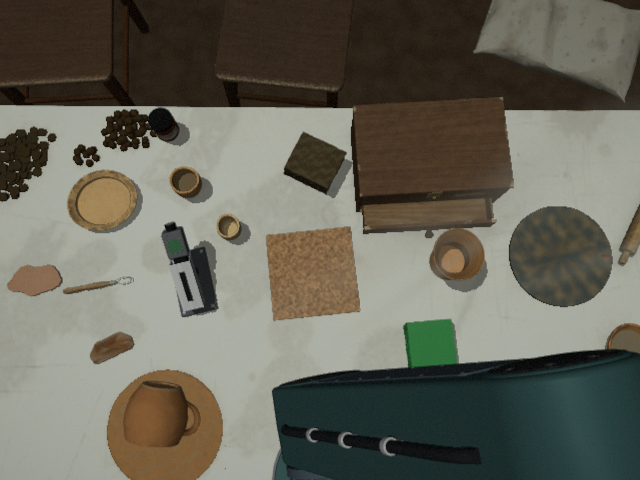

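The scene view shows the reader in its holster at (275,350), the mat at (342,292) and the clay block at (245,250). In the top view the reader's head is at (176,243), the holster at (195,283), the mat at (312,273), the clay at (315,162), the pot at (457,254), and the cups at (185,181) and (228,226). I'll zoom in on these for point picking.

```bash
cat > h.py <<'E'
import numpy as np,cv2,pickle
from scipy.spatial.transform import Rotation as R
def cam(n):
    c=pickle.load(open(n+'.pkl','rb')); q=np.array(c["orientation"]); return c["intrinsics"],np.array(c["origin"]),R.from_quat(q,scalar_first=True).as_matrix(),c["image"]
def ray(n,u,v):
    K,o,M,_=cam(n); return o,M@np.linalg.solve(K,[u,v,1])
def atz(n,u,v,z):
    o,d=ray(n,u,v); return o+d*(z-o[2])/d[2]
def proj(n,p):
    K,o,M,_=cam(n); a=K@(M.T@(np.array(p)-o)); return a[:2]/a[2]
def tri(a,b):
    # a,b: (origin,dir) rays -> midpoint, gap
    (o1,d1),(o2,d2)=a,b
    t=np.linalg.lstsq(np.c_[d1,-d2],o2-o1,rcond=None)[0]
    p,q=o1+d1*t[0],o2+d2*t[1]; return (p+q)/2,np.linalg.norm(p-q)
E
python3 - <<'E'
from h import *
t=cam('top')[3][:,:,::-1];s=cam('scene')[3][:,:,::-1]
def crop(im,u,v,w,h,k): return cv2.resize(im[v:v+h,u:u+w],None,fx=k,fy=k,interpolation=cv2.INTER_CUBIC)
A=np.hstack([crop(t,140,210,100,120,4)[:300*2-120],crop(s,225,305,100,120,4)])
B=np.hstack([crop(t,275,125,80,24*3,4)[:120*4],])
cv2.imwrite('pics/z1.png',A)  # 800x480
B=np.hstack([crop(t,275,125,80,80,5),crop(s,205,215,80,80,5)]);cv2.imwrite('pics/z2.png',B)
# mat by colour
hsv=cv2.cvtColor(t,cv2.COLOR_BGR2HSV)
m=((hsv[...,0]>5)&(hsv[...,0]<20)&(hsv[...,1]>80)).astype(np.uint8); m[:, :262]=0;m[:,364:]=0;m[:222]=0;m[325:]=0
r=cv2.minAreaRect(cv2.findNonZero(m)); print(r)
for p in cv2.boxPoints(r): print(atz('top',*p,.004).round(4))
print('mat',atz('top',*r[0],.004))
for n,u,v,z in(('pot',457,254,.1),('slip',185,181,.06),('small',228,226,.055),('green',431,343,.05)):print(n,atz('top',u,v,z).round(3))
E
```

```text
((318.19512939453125, 270.86767578125), (87.89473724365234, 99.280517578125), 84.03550720214844)
[0.5498 0.1776 0.004 ]
[ 0.577  -0.0542  0.004 ]
[ 0.3725 -0.0743  0.004 ]
[0.3463 0.1512 0.004 ]
mat [0.46000047 0.0499875  0.004     ]
pot [ 0.487 -0.249  0.1  ]
slip [0.657 0.358 0.06 ]
small [0.553 0.256 0.055]
green [ 0.298 -0.198  0.05 ]
```

View pics/z1.png

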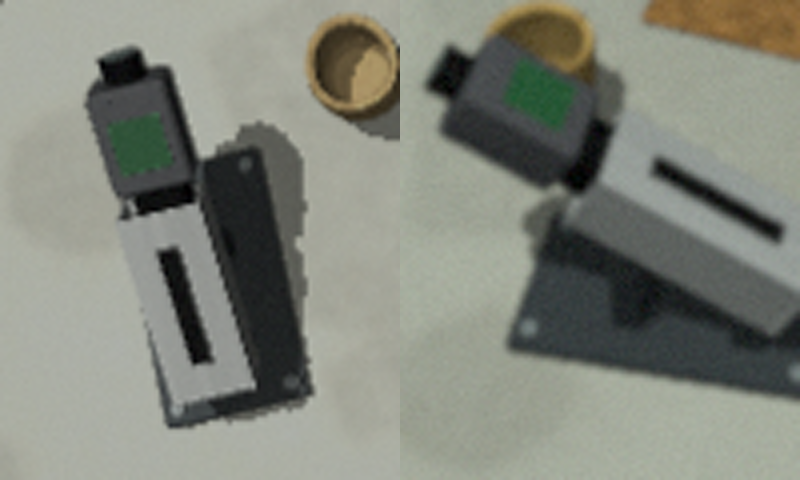

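View pics/z2.png

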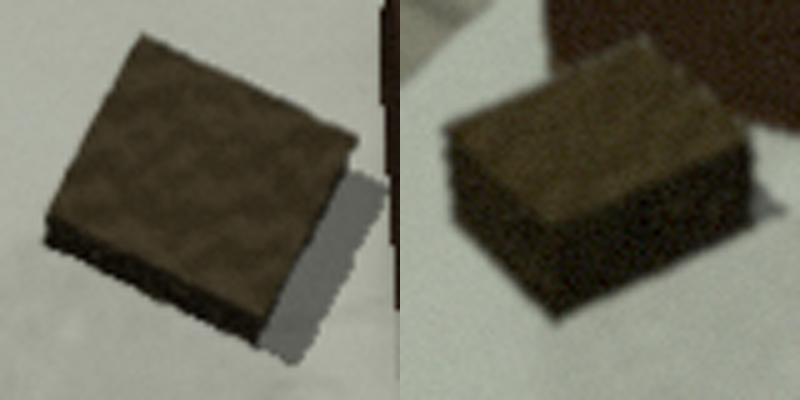

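```bash
python3 - <<'E'
from h import *
T=lambda a,b:tri(ray('top',*a),ray('scene',*b))
A=[(303.6,132),(346.4,152.6),(328,189),(284.6,168)];B=[(214,241),(253,222.6),(274.8,241.6),(235.6,259.4)]
P=[]
for a,b in zip(A,B):
    p,g=T(a,b);P.append(p);print('clay',p.round(4),round(g,4))
P=np.array(P);print('mean',P.mean(0),'edges',np.linalg.norm(P-np.roll(P,-1,0),axis=1))
g1,_=T((175.25,246),(260,328.75));print('green',g1,_)
s1,e1=T((182.5,272.5),(288.75,346.25));s2,e2=T((190.25,300.5),(320,363.75));print('slot',s1,s2,e1,e2)
d=(s1-s2);print('slot dir',np.degrees(np.arctan2(d[1],d[0])),'elev',np.degrees(np.arctan2(d[2],np.hypot(*d[:2]))),np.linalg.norm(d))
c=lambda u,v:(u/4+140,v/4+210)
for u,v in((262,150),(312,393),(170,428)): print('plate',atz('top',*c(u,v),.005).round(4))
p=atz('top',*c(262,150),.005)-atz('top',*c(312,393),.005);print(np.degrees(np.arctan2(p[1],p[0])),np.linalg.norm(p))
m=[atz('top',*x,.004) for x in((267,234),(351,227),(359,310),(273,319))];print('mat',np.round(m,4),np.mean(m,0))
d=m[1]-m[0];print(np.degrees(np.arctan2(d[1],d[0])))
E
```

```text
clay [0.7801 0.0871 0.049 ] 0.0032
clay [ 0.7304 -0.0125  0.0538] 0.0001
clay [0.644  0.0299 0.0534] 0.0025
clay [0.6909 0.1299 0.0559] 0.0006
mean [0.71133991 0.05858729 0.05302797] edges [0.11139269 0.09623802 0.11043914 0.09922091]
green [0.49175658 0.35382805 0.13103324] 0.0019960935070514117
slot [0.43951988 0.34281519 0.09936576] [0.38210982 0.32992393 0.06759849] 0.001675635458921013 0.0013502174519443016
slot dir 12.655679945471638 elev 28.364428556452946 0.06686746961724084
plate [0.5119 0.3142 0.005 ]
plate [0.3708 0.2789 0.005 ]
plate [0.3499 0.3595 0.005 ]
14.016832178111319 0.14543016543071552
mat [[ 0.5459  0.1711  0.004 ]
 [ 0.5647 -0.026   0.004 ]
 [ 0.3709 -0.0443  0.004 ]
 [ 0.348   0.1521  0.004 ]] [0.45735524 0.06323163 0.004     ]
-84.53345292402429
```

Measured so far: 
- **Clay top:** centre about (0.711, 0.059, 0.053), against a stated 57 mm height, with edges of 111×98 mm.
- **Mat:** centre (0.457, 0.063).
- **Reader origin:** about (0.482, 0.349, 0.09), yaw about 13.5°.
- **Green patch:** the triangulated point agrees with this to about 3 mm.

Next I go up and across for a wrist look.

move_arm([
  {"z": -3.5},
  {"z": -3.5},
  {"z": -3.5},
  {"z": -3.5},
  {"x": 3.4,"y": -1.7},
  {"x": 3.4,"y": -1.7},
  {"x": 3.4,"y": -1.7},
  {"x": 3.4,"y": -1.7},
])

```text
$.steps[0]: bad value
```

move_arm([
  {"x": 3.4,"y": -1.7},
  {"x": 3.4,"y": -1.7},
  {"x": 3.4,"y": -1.7},
  {"x": 3.4,"y": -1.7},
  {"x": 3.4,"y": -1.7},
  {"x": 3.4,"y": -1.7},
  {"x": 3.4,"y": -1.7},
  {"x": 2.4,"y": -1.7},
])

```text
$.steps[0]: bad value
```

move_arm([
  {"x": 0.8,"y": -3.7},
  {"x": 0.8,"y": -3.7},
  {"x": 0.8,"y": -3.7},
  {"x": 0.8,"y": -3.7},
  {"x": 0.8,"y": -3.7},
  {"x": 0.8,"y": -3.7},
  {"x": 0.8,"y": -3.7},
  {"x": 0.8,"y": -3.7},
])

```text
$.steps[0]: bad value
```

move_arm([
  {"x": 0.8,"y": -3.7},
  {"x": 0.8,"y": -3.7},
  {"x": 0.8,"y": -3.7},
  {"x": 0.8,"y": -3.7},
  {"x": 0.8,"y": -3.7},
  {"x": 0.8,"y": -3.7},
  {"x": 0.8,"y": -3.7},
  {"x": 0.8,"y": -3.7},
])

```text
$.steps[0]: bad value
```

move_arm([
  {"x": 0,"y": 0,"z": -3.5,"ax": 0,"ay": 0,"az": 0,"hand": 9.1},
  {"x": 0,"y": 0,"z": -3.5,"ax": 0,"ay": 0,"az": 0,"hand": 9.1},
  {"x": 0,"y": 0,"z": -3.5,"ax": 0,"ay": 0,"az": 0,"hand": 9.1},
  {"x": 0,"y": 0,"z": -3.5,"ax": 0,"ay": 0,"az": 0,"hand": 9.1},
  {"x": 3.4,"y": -1.7,"z": 0,"ax": 0,"ay": 0,"az": 0,"hand": 9.1},
  {"x": 3.4,"y": -1.7,"z": 0,"ax": 0,"ay": 0,"az": 0,"hand": 9.1},
  {"x": 3.4,"y": -1.7,"z": 0,"ax": 0,"ay": 0,"az": 0,"hand": 9.1},
  {"x": 3.4,"y": -1.7,"z": 0,"ax": 0,"ay": 0,"az": 0,"hand": 9.1},
], newtons=35)

```text
clock: 0.82
eef_pos: [0.2755, -0.584, 0.3539]
orientation: [-0.0, 0.994, 0.113, 0.0]
force: [0.8, -0.2, 0.3]
grip_width: 0.999
```

move_arm([
  {"x": 3.4,"y": -1.7,"z": -1,"ax": 0,"ay": 0,"az": 0,"hand": 9.1},
  {"x": 3.4,"y": -1.7,"z": -1,"ax": 0,"ay": 0,"az": 0,"hand": 9.1},
  {"x": 3.4,"y": -1.7,"z": -1,"ax": 0,"ay": 0,"az": 0,"hand": 9.1},
  {"x": 3.4,"y": -1.7,"z": 0,"ax": 0,"ay": 0,"az": 0,"hand": 9.1},
  {"x": 3,"y": -2,"z": 0,"ax": 0,"ay": 0,"az": 0,"hand": 9.1},
  {"x": 2,"y": -3,"z": 0,"ax": 0,"ay": 0,"az": 0,"hand": 9.1},
  {"x": 1,"y": -3.7,"z": 0,"ax": 0,"ay": 0,"az": 0,"hand": 9.1},
  {"x": 0.8,"y": -3.8,"z": 0,"ax": 0,"ay": 0,"az": 0,"hand": 9.1},
])

```text
clock: 1.48
eef_pos: [0.4305, -0.3496, 0.3834]
orientation: [-0.0, 0.994, 0.113, -0.0]
force: [0.8, 0.4, -0.1]
grip_width: 0.995
```

move_arm([
  {"x": 0.8,"y": -3.8,"z": 0,"ax": 0,"ay": 0,"az": 0,"hand": 9.1},
  {"x": 0.8,"y": -3.8,"z": 0,"ax": 0,"ay": 0,"az": 0,"hand": 9.1},
  {"x": 0.8,"y": -3.8,"z": 0,"ax": 0,"ay": 0,"az": 0,"hand": 9.1},
  {"x": 0.8,"y": -3.8,"z": 0,"ax": 0,"ay": 0,"az": 0,"hand": 9.1},
  {"x": 0.8,"y": -3.8,"z": 0,"ax": 0,"ay": 0,"az": 0,"hand": 9.1},
  {"x": 0.8,"y": -3.8,"z": 0,"ax": 0,"ay": 0,"az": 0,"hand": 9.1},
  {"x": 0.8,"y": -3.8,"z": 0,"ax": 0,"ay": 0,"az": 0,"hand": 9.1},
  {"x": 0.8,"y": -3.8,"z": 0,"ax": 0,"ay": 0,"az": 0,"hand": 9.1},
])

```text
clock: 2.15
eef_pos: [0.4233, -0.039, 0.384]
orientation: [0.0, 0.994, 0.113, 0.0]
force: [1.0, -1.0, 0.2]
grip_width: 0.996
```

move_arm([
  {"x": 1.5,"y": -3.5,"z": 1,"ax": 0,"ay": 0,"az": 0,"hand": 9.1},
  {"x": 1.5,"y": -3.5,"z": 1,"ax": 0,"ay": 0,"az": 0,"hand": 9.1},
  {"x": 1.5,"y": -3.5,"z": 1,"ax": 0,"ay": 0,"az": 0,"hand": 9.1},
  {"x": 1.5,"y": -3.5,"z": 1,"ax": 0,"ay": 0,"az": 0,"hand": 9.1},
  {"x": 1.5,"y": -3.5,"z": 1,"ax": 0,"ay": 0,"az": 0,"hand": 9.1},
  {"x": 1.5,"y": -3.5,"z": 1,"ax": 0,"ay": 0,"az": 0,"hand": 9.1},
  {"x": 1.5,"y": -3.5,"z": 1,"ax": 0,"ay": 0,"az": 0,"hand": 9.1},
  {"x": 1.5,"y": -3.5,"z": 1,"ax": 0,"ay": 0,"az": 0,"hand": 9.1},
])

```text
clock: 2.82
eef_pos: [0.4777, 0.2612, 0.3033]
orientation: [0.0, 0.994, 0.113, 0.0]
force: [1.6, -0.5, -0.3]
grip_width: 1.0
```

move_arm([
  {"x": 1.5,"y": -3.5,"z": 1,"ax": 0,"ay": 0,"az": 0,"hand": 9.1},
  {"x": 0,"y": 0,"z": 1,"ax": 0,"ay": 0,"az": 0,"hand": 9.1},
  {"x": 0,"y": 0,"z": 0,"ax": 0,"ay": 0,"az": 0,"hand": 9.1},
  {"x": 0,"y": 0,"z": 0,"ax": 0,"ay": 0,"az": 0,"hand": 9.1},
])

```text
clock: 3.15
eef_pos: [0.4842, 0.2961, 0.2833]
orientation: [0.0, 0.994, 0.113, -0.001]
force: [-0.2, -0.9, -0.1]
grip_width: 0.999
```

```bash
cat > look.py <<'E'
import sys,pickle,cv2,numpy as np
from workcell import manip
from scipy.spatial.transform import Rotation as R
n=sys.argv[1]; s=manip.observe(); c=manip.camera("wrist")
T=np.eye(4);T[:3,:3]=R.from_quat(s["orientation"],scalar_first=True).as_matrix();T[:3,3]=s["eef_pos"]
W=T@c["T_tool_cam"]
pickle.dump(dict(intrinsics=c["intrinsics"],origin=W[:3,3],orientation=R.from_matrix(W[:3,:3]).as_quat(scalar_first=True),image=c["image"]),open(n+'.pkl','wb'))
cv2.imwrite(f'pics/{n}.png',c["image"][:,:,::-1]); print(s["clock"],s["eef_pos"],s["orientation"],s["q"].round(3))
E
python3 look.py w1
```

```text
3.15 [0.48416374 0.29612204 0.28331274] [ 3.99789310e-04  9.93549956e-01  1.13391521e-01 -8.29473935e-04] [ 0.508  0.092  1.957 -0.     1.095  1.851]
```

View pics/w1.png

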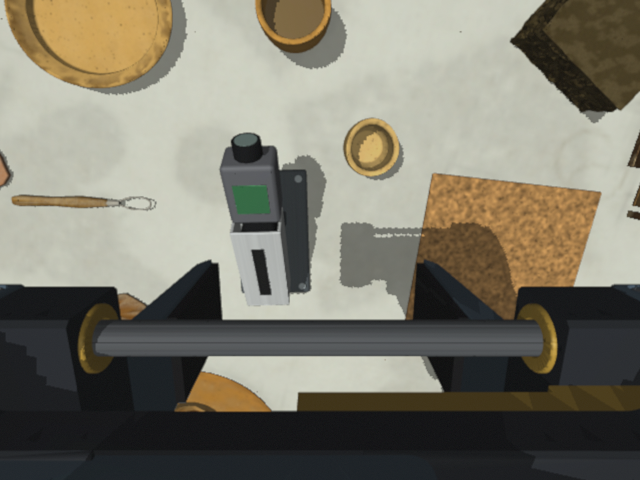

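The wrist view shows the head with its green patch centred at (252,200), the snout at (246,141), the sleeve slot from (260,250) to (263,294), the small cup at (372,149) and the mat on the right. I'll fit the holster pose to all three views.

```bash
python3 - <<'E'
from h import *
from scipy.optimize import least_squares
for nm,a,b,s in(('green',(175.25,246),(252,200),(260,328.75)),('slotf',(182.5,272.5),(260,250),(288.75,346.25)),('slotr',(190.25,300.5),(263,294),(320,363.75))):
    p,g=tri(ray('top',*a),ray('w1',*b)); p2,g2=tri(ray('scene',*s),ray('w1',*b)); print(nm,p.round(4),round(g,4),p2.round(4),round(g2,4))
# joint fit: holster x,y,yaw; unknown patch x; slot xf,xr,z in reader frame
obs=[('g','top',175.25,246),('g','w1',252,200),('g','scene',260,328.75),
('f','top',182.5,272.5),('f','w1',260,250),('f','scene',288.75,346.25),
('r','top',190.25,300.5),('r','w1',263,294),('r','scene',320,363.75),
('l','w1',246,141)]
def pts(v):
    x,y,yaw,gx,sf,sr,sz=v
    M=R.from_euler('ZY',[yaw,-np.pi/6]).as_matrix()
    o=np.array([x,y,0])+R.from_euler('z',yaw).as_matrix()@[.05,0,.09]
    return {k:o+M@np.array(p) for k,p in dict(g=(gx,0,.034),f=(sf,0,sz),r=(sr,0,sz),l=(.074,0,.017)).items()},o
def f(v):
    P,_=pts(v); return np.concatenate([proj(n,P[k])-np.array([a,b]) for k,n,a,b in obs])
s=least_squares(f,[.433,.337,.235,.03,-.02,-.09,.032],loss='soft_l1')
print(s.x.round(4),np.degrees(s.x[2]),f(s.x).reshape(-1,2).round(1).tolist(),pts(s.x)[1])
for u,v,n in((298,179,'s'),(302,287,'s')):print(atz('w1',u,v,.005))
E
```

```text
green [0.4914 0.3525 0.1382] 0.0001 [0.4903 0.3537 0.1313] 0.0007
slotf [0.4398 0.3413 0.1049] 0.001 [0.4385 0.3417 0.0988] 0.0013
slotr [0.3822 0.3303 0.0712] 0.002 [0.3809 0.3313 0.0694] 0.0003
[ 0.4338  0.3416  0.2178  0.0286 -0.0334 -0.101   0.0326] 12.476702113917765 [[-0.3, 0.9], [-1.2, 0.0], [0.0, -0.8], [-0.1, 0.7], [-1.7, -0.0], [0.1, -0.8], [0.0, 0.7], [1.6, -0.6], [0.0, 0.0], [1.0, -0.2]] [0.48266604 0.35241286 0.09      ]
[0.50045367 0.32236024 0.005     ]
[0.37188495 0.28931778 0.005     ]
```

move_arm([
  {"x": -1.3,"y": -2.7,"z": 0,"ax": 0,"ay": 0,"az": 0,"hand": 9.1},
  {"x": -1.3,"y": -2.7,"z": 0,"ax": 0,"ay": 0,"az": 0,"hand": 9.1},
  {"x": 0,"y": 0,"z": 0,"ax": 0,"ay": 0.1047,"az": 0,"hand": 9.1},
  {"x": 0,"y": 0,"z": 0,"ax": 0,"ay": 0.1047,"az": 0,"hand": 9.1},
  {"x": 0,"y": 0,"z": 0,"ax": 0,"ay": 0.1047,"az": 0,"hand": 9.1},
  {"x": 0,"y": 0,"z": 0,"ax": 0,"ay": 0.1047,"az": 0,"hand": 9.1},
  {"x": 0,"y": 0,"z": 0,"ax": 0,"ay": 0.1047,"az": 0,"hand": 9.1},
  {"x": 0,"y": 0,"z": 0,"ax": 0,"ay": 0,"az": 0,"hand": 9.1},
])

```text
clock: 3.87
eef_pos: [0.4456, 0.3413, 0.2835]
orientation: [-0.029, 0.959, 0.109, 0.259]
force: [-0.6, -0.1, -0.4]
grip_width: 0.997
```

```bash
cat > goto.py <<'E'
# delta in tool axes (cm) and rotvec (rad) to a target TCP pose; usage: goto.py x y z yaw pitch [deg]; pitch = elevation of tool x
import sys,numpy as np
from workcell import manip
from scipy.spatial.transform import Rotation as R
x,y,z,yaw,pit=map(float,sys.argv[1:6]); s=manip.observe()
C=R.from_quat(s["orientation"],scalar_first=True)
G=R.from_euler('ZY',[yaw,-pit],degrees=True)*R.from_euler('x',180,degrees=True)
print('clock',s["clock"],'pos',s["eef_pos"].round(4),'q',s["q"].round(2),'F',s["force"].round(1),'w',round(s["grip_width"]*91.2,1))
e=C.as_matrix();print('tool x az %.1f el %.1f'%(np.degrees(np.arctan2(e[1,0],e[0,0])),np.degrees(np.arcsin(e[2,0]))))
print('shift cm',(100*C.inv().apply(np.array([x,y,z])-s["eef_pos"])).round(2),'rot',(C.inv()*G).as_rotvec().round(4))
E
python3 goto.py .505 .3566 .1066 13 30
```

```text
clock 3.8667 pos [0.4456 0.3413 0.2835] q [ 0.73 -0.09  2.22 -0.45  0.6   2.39] F [-0.6 -0.1 -0.4] w 90.9
tool x az 13.0 el 30.2
shift cm [-3.61 -0.17 18.37] rot [ 0.0009 -0.0043 -0.0002]
```

move_arm([
  {"x": -1.8,"y": -0.1,"z": 0,"ax": 0,"ay": 0,"az": 0,"hand": 9.1},
  {"x": -1.8,"y": -0.1,"z": 2,"ax": 0,"ay": 0,"az": 0,"hand": 9.1},
  {"x": 0,"y": 0,"z": 3,"ax": 0,"ay": 0,"az": 0,"hand": 9.1},
  {"x": 0,"y": 0,"z": 3,"ax": 0,"ay": 0,"az": 0,"hand": 9.1},
  {"x": 0,"y": 0,"z": 3,"ax": 0,"ay": 0,"az": 0,"hand": 9.1},
  {"x": 0,"y": 0,"z": 1.2,"ax": 0,"ay": 0,"az": 0,"hand": 9.1},
  {"x": 0,"y": 0,"z": 0,"ax": 0,"ay": 0,"az": 0,"hand": 9.1},
])

```text
clock: 4.45
eef_pos: [0.4771, 0.3505, 0.1584]
orientation: [-0.027, 0.96, 0.108, 0.255]
force: [-0.6, -0.5, 0.0]
grip_width: 0.997
```

```bash
python3 goto.py .505 .3566 .1066 13 30; python3 look.py w2; python3 - <<'E'
from h import *
# expected pixel of head features with current estimate
o=np.array([.4827,.3515,.09]);M=R.from_euler('ZY',[13,-30],degrees=True).as_matrix()
for k,p in dict(green=(.0286,0,.034),lens=(.074,0,.017),headFL=(.06,.022,.034),headFR=(.06,-.022,.034),headRL=(0,.022,.034),headRR=(0,-.022,.034)).items(): print(k,proj('w2',o+M@np.array(p)).round(1))
E
```

```text
clock 4.45 pos [0.4771 0.3505 0.1584] q [ 0.7   0.17  2.23 -0.7   0.36  2.66] F [-0.6 -0.5  0. ] w 90.9
tool x az 12.9 el 29.8
shift cm [-0.1   0.    5.91] rot [ 0.004   0.0041 -0.0016]
4.45 [0.47714893 0.3504598  0.15840438] [-0.02734722  0.96038162  0.10814481  0.25538984] [ 0.698  0.165  2.225 -0.703  0.362  2.659]
green [317.7 273.5]
lens [317.4 185.8]
headFL [275.5 217. ]
headFR [359.7 216.8]
headRL [278.7 321.4]
headRR [356.8 321.2]
```

View pics/w2.png

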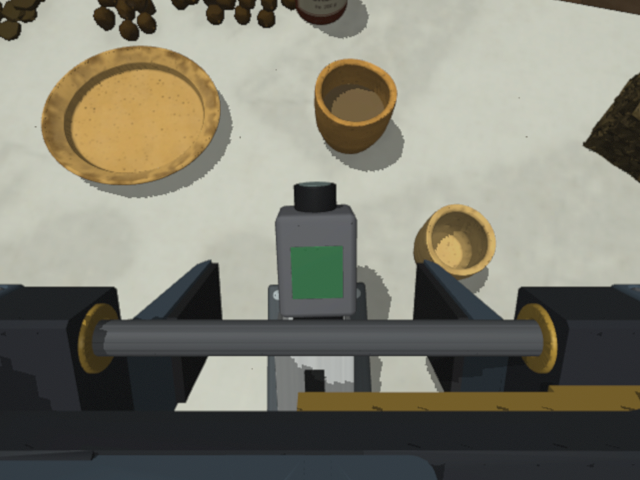

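The predicted and seen head pixels agree within about 2 px: green patch seen at (317,272), predicted (318,273). But q5 is close to its limit at 30° tilt, so I'll grasp with 15° tilt instead.

move_arm([
  {"x": 0,"y": 0,"z": 0,"ax": 0,"ay": -0.09,"az": 0,"hand": 9.1},
  {"x": 0,"y": 0,"z": 0,"ax": 0,"ay": -0.09,"az": 0,"hand": 9.1},
  {"x": 0,"y": 0,"z": 0,"ax": 0,"ay": -0.08,"az": 0,"hand": 9.1},
  {"x": 0,"y": 0,"z": 0,"ax": 0,"ay": 0,"az": 0,"hand": 9.1},
])

```text
clock: 4.83
eef_pos: [0.4788, 0.3524, 0.1636]
orientation: [-0.016, 0.983, 0.11, 0.145]
force: [-0.2, 0.1, 1.4]
grip_width: 1.0
```

```bash
python3 goto.py .5004 .3556 .1086 13 15
```

```text
clock 4.8333 pos [0.4788 0.3524 0.1636] q [ 0.65  0.19  2.12 -0.22  0.58  2.17] F [-0.2  0.1  1.4] w 91.2
tool x az 12.8 el 16.7
shift cm [0.5  0.17 5.9 ] rot [ 0.001  -0.0302 -0.0031]
```

move_arm([
  {"x": 0.4,"y": 0.15,"z": 0,"ax": 0,"ay": -0.03,"az": 0,"hand": 9.1},
  {"x": 0,"y": 0,"z": 2,"ax": 0,"ay": 0,"az": 0,"hand": 9.1},
  {"x": 0,"y": 0,"z": 2,"ax": 0,"ay": 0,"az": 0,"hand": 9.1},
  {"x": 0,"y": 0,"z": 1.8,"ax": 0,"ay": 0,"az": 0,"hand": 9.1},
  {"x": 0,"y": 0,"z": 0,"ax": 0,"ay": 0,"az": 0,"hand": 9.1},
  {"x": 0,"y": 0,"z": 0,"ax": 0,"ay": 0,"az": 0,"hand": 9.1},
])

```text
clock: 5.33
eef_pos: [0.495, 0.3532, 0.1058]
orientation: [-0.013, 0.985, 0.111, 0.131]
force: [-0.2, 0.5, 0.8]
grip_width: 0.995
```

```bash
python3 goto.py .5004 .3556 .1086 13 15
```

```text
clock 5.3333 pos [0.495  0.3532 0.1058] q [ 0.63  0.32  2.09 -0.22  0.5   2.16] F [-0.2  0.5  0.8] w 90.8
tool x az 12.9 el 15.1
shift cm [ 0.63 -0.12 -0.12] rot [ 0.0048 -0.0012 -0.002 ]
```

Adjust, then close.

move_arm([
  {"x": 0.6,"y": -0.1,"z": -0.1,"ax": 0,"ay": 0,"az": 0,"hand": 9.1},
  {"x": 0,"y": 0,"z": 0,"ax": 0,"ay": 0,"az": 0,"hand": 6},
  {"x": 0,"y": 0,"z": 0,"ax": 0,"ay": 0,"az": 0,"hand": 4.9},
  {"x": 0,"y": 0,"z": 0,"ax": 0,"ay": 0,"az": 0,"hand": 4.2},
  {"x": 0,"y": 0,"z": 0,"ax": 0,"ay": 0,"az": 0,"hand": 3.5},
  {"x": 0,"y": 0,"z": 0,"ax": 0,"ay": 0,"az": 0,"hand": 3.5},
  {"x": 0,"y": 0,"z": 0,"ax": 0,"ay": 0,"az": 0,"hand": 3.5},
  {"x": 0,"y": 0,"z": 0,"ax": 0,"ay": 0,"az": 0,"hand": 3.5},
], newtons=35)

```text
clock: 6.0
eef_pos: [0.5005, 0.3557, 0.1078]
orientation: [-0.013, 0.985, 0.111, 0.13]
force: [0.2, 0.0, -0.6]
grip_width: 0.519
```

```bash
python3 goto.py .5004 .3556 .1086 13 15
```

```text
clock 6.0 pos [0.5005 0.3557 0.1078] q [ 0.63  0.32  2.08 -0.22  0.51  2.15] F [ 0.2  0.  -0.6] w 47.4
tool x az 12.9 el 15.1
shift cm [ 0.01  0.01 -0.08] rot [ 0.0044 -0.0011 -0.0018]
```

move_arm([
  {"x": 0,"y": 0,"z": 0,"ax": 0,"ay": 0,"az": 0,"hand": 3.5},
  {"x": 0,"y": 0,"z": 0,"ax": 0,"ay": 0,"az": 0,"hand": 3.5},
  {"x": 0,"y": 0,"z": 0,"ax": 0,"ay": 0,"az": 0,"hand": 3.5},
  {"x": 0,"y": 0,"z": 0,"ax": 0,"ay": 0,"az": 0,"hand": 3.5},
], newtons=35)

```text
clock: 6.33
eef_pos: [0.5005, 0.3557, 0.1078]
orientation: [-0.013, 0.985, 0.111, 0.13]
force: [0.0, -0.3, 0.5]
grip_width: 0.481
```

move_arm([
  {"x": 0.48,"y": 0,"z": -0.13,"ax": 0,"ay": 0,"az": 0,"hand": 3.5},
  {"x": 0.97,"y": 0,"z": -0.26,"ax": 0,"ay": 0,"az": 0,"hand": 3.5},
  {"x": 0.97,"y": 0,"z": -0.26,"ax": 0,"ay": 0,"az": 0,"hand": 3.5},
  {"x": 0,"y": 0,"z": 0,"ax": 0,"ay": 0,"az": 0,"hand": 3.5},
])

```text
clock: 6.67
eef_pos: [0.5243, 0.3617, 0.1223]
orientation: [-0.014, 0.985, 0.111, 0.132]
force: [0.2, 0.9, 0.5]
grip_width: 0.478
```

```bash
python3 goto.py .5004 .3556 .1086 13 15
```

```text
clock 6.6667 pos [0.5243 0.3617 0.1223] q [ 0.61  0.33  2.04 -0.2   0.54  2.11] F [0.2 0.9 0.5] w 43.6
tool x az 12.9 el 15.2
shift cm [-2.74  0.06  0.67] rot [ 0.0034 -0.0042 -0.0024]
```

move_arm([
  {"x": 1.45,"y": 0,"z": -0.39,"ax": 0,"ay": 0,"az": 0,"hand": 3.5},
  {"x": 1.45,"y": 0,"z": -0.39,"ax": 0,"ay": 0,"az": 0,"hand": 3.5},
  {"x": 1.45,"y": 0,"z": -0.39,"ax": 0,"ay": 0,"az": 0,"hand": 3.5},
  {"x": 1.45,"y": 0,"z": -0.39,"ax": 0,"ay": 0,"az": 0,"hand": 3.5},
  {"x": 1.45,"y": 0,"z": -0.39,"ax": 0,"ay": 0,"az": 0,"hand": 3.5},
  {"x": 1.45,"y": 0,"z": -0.39,"ax": 0,"ay": 0,"az": 0,"hand": 3.5},
  {"x": 1.45,"y": 0,"z": -0.39,"ax": 0,"ay": 0,"az": 0,"hand": 3.5},
  {"x": 0,"y": 0,"z": 0,"ax": 0,"ay": 0,"az": 0,"hand": 3.5},
])

```text
clock: 7.33
eef_pos: [0.6131, 0.3819, 0.1752]
orientation: [-0.014, 0.985, 0.111, 0.132]
force: [0.1, -0.3, -0.8]
grip_width: 0.486
```

```bash
python3 goto.py .5004 .3556 .1086 13 15
```

```text
clock 7.3333 pos [0.6131 0.3819 0.1752] q [ 0.56  0.37  1.85 -0.14  0.68  2.  ] F [ 0.1 -0.3 -0.8] w 44.3
tool x az 12.8 el 15.3
shift cm [-12.92   0.05   3.38] rot [ 0.0034 -0.0047 -0.0027]
```

Pulled 13 cm with negligible force, so the reader is free. Next I raise it and turn it to level at yaw −33°, along the mat's diagonal for margin.

move_arm([
  {"x": 0.65,"y": 0,"z": -2.4,"ax": 0,"ay": 0,"az": 0,"hand": 3.5},
  {"x": 0.65,"y": 0,"z": -2.4,"ax": 0,"ay": 0,"az": 0,"hand": 3.5},
  {"x": 0.65,"y": 0,"z": -2.4,"ax": 0,"ay": 0,"az": 0,"hand": 3.5},
  {"x": 0,"y": 0,"z": 0,"ax": 0,"ay": 0,"az": 0,"hand": 3.5},
])

```text
clock: 7.67
eef_pos: [0.6119, 0.3823, 0.2528]
orientation: [-0.014, 0.985, 0.111, 0.133]
force: [-0.0, -0.0, -0.3]
grip_width: 0.482
```

```bash
python3 goto.py .613 .382 .25 -33 -15; python3 - <<'E'
from h import *
for a,b in(((357,195),(308,187)),((352,106),(233,178))): print(tri(ray('top',*a),ray('scene',*b)))
E
```

```text
clock 7.6667 pos [0.6119 0.3823 0.2528] q [ 0.56  0.28  1.81 -0.12  0.8   1.98] F [-0.  -0.  -0.3] w 43.9
tool x az 12.9 el 15.4
shift cm [0.02 0.06 0.3 ] rot [-0.0012 -0.5026  0.8089]
(array([ 0.58977535, -0.02855396,  0.18870711]), np.float64(0.0061049659958669865))
(array([ 0.79092114, -0.02122488,  0.16298913]), np.float64(0.013455008221233952))
```

move_arm([
  {"x": 0,"y": 0,"z": 0,"ax": 0,"ay": -0.0628,"az": 0.1011,"hand": 3.5},
  {"x": 0,"y": 0,"z": 0,"ax": 0,"ay": -0.0628,"az": 0.1011,"hand": 3.5},
  {"x": 0,"y": 0,"z": 0,"ax": 0,"ay": -0.0628,"az": 0.1011,"hand": 3.5},
  {"x": 0,"y": 0,"z": 0,"ax": 0,"ay": -0.0628,"az": 0.1011,"hand": 3.5},
  {"x": 0,"y": 0,"z": 0,"ax": 0,"ay": -0.0628,"az": 0.1011,"hand": 3.5},
  {"x": 0,"y": 0,"z": 0,"ax": 0,"ay": -0.0628,"az": 0.1011,"hand": 3.5},
  {"x": 0,"y": 0,"z": 0,"ax": 0,"ay": -0.0628,"az": 0.1011,"hand": 3.5},
  {"x": 0,"y": 0,"z": 0,"ax": 0,"ay": -0.0628,"az": 0.1011,"hand": 3.5},
])

```text
clock: 8.33
eef_pos: [0.61, 0.3813, 0.2469]
orientation: [-0.035, 0.949, -0.284, -0.129]
force: [-0.3, 0.6, -0.9]
grip_width: 0.483
```

```bash
python3 goto.py .4967 .037 .08 -33 -15
```

```text
clock 8.3333 pos [0.61   0.3813 0.2469] q [0.44 0.44 1.6  0.24 1.26 2.5 ] F [-0.3  0.6 -0.9] w 44.1
tool x az -33.4 el -15.3
shift cm [13.55 34.89 13.84] rot [ 0.0054  0.006  -0.0062]
```

move_arm([
  {"x": 0.92,"y": 3.5,"z": -0.23,"ax": 0,"ay": 0,"az": 0,"hand": 3.5},
  {"x": 0.92,"y": 3.5,"z": -0.23,"ax": 0,"ay": 0,"az": 0,"hand": 3.5},
  {"x": 0.92,"y": 3.5,"z": -0.23,"ax": 0,"ay": 0,"az": 0,"hand": 3.5},
  {"x": 0.92,"y": 3.5,"z": -0.23,"ax": 0,"ay": 0,"az": 0,"hand": 3.5},
  {"x": 0.92,"y": 3.5,"z": -0.23,"ax": 0,"ay": 0,"az": 0,"hand": 3.5},
  {"x": 0.92,"y": 3.5,"z": -0.23,"ax": 0,"ay": 0,"az": 0,"hand": 3.5},
  {"x": 0.92,"y": 3.5,"z": -0.23,"ax": 0,"ay": 0,"az": 0,"hand": 3.5},
  {"x": 0.92,"y": 3.5,"z": -0.23,"ax": 0,"ay": 0,"az": 0,"hand": 3.5},
])

```text
clock: 9.0
eef_pos: [0.5201, 0.1036, 0.2468]
orientation: [-0.035, 0.95, -0.282, -0.127]
force: [0.2, -0.9, -0.8]
grip_width: 0.481
```

move_arm([
  {"x": 0.92,"y": 3.5,"z": -0.23,"ax": 0,"ay": 0,"az": 0,"hand": 3.5},
  {"x": 0.92,"y": 3.5,"z": -0.23,"ax": 0,"ay": 0,"az": 0,"hand": 3.5},
  {"x": 0.65,"y": 0,"z": 2.4,"ax": 0,"ay": 0,"az": 0,"hand": 3.5},
  {"x": 0.65,"y": 0,"z": 2.4,"ax": 0,"ay": 0,"az": 0,"hand": 3.5},
  {"x": 0.65,"y": 0,"z": 2.4,"ax": 0,"ay": 0,"az": 0,"hand": 3.5},
  {"x": 0.65,"y": 0,"z": 2.4,"ax": 0,"ay": 0,"az": 0,"hand": 3.5},
  {"x": 0,"y": 0,"z": 0,"ax": 0,"ay": 0,"az": 0,"hand": 3.5},
  {"x": 0,"y": 0,"z": 0,"ax": 0,"ay": 0,"az": 0,"hand": 3.5},
])

```text
clock: 9.67
eef_pos: [0.4979, 0.0357, 0.1473]
orientation: [-0.035, 0.95, -0.282, -0.129]
force: [0.0, -0.6, -0.7]
grip_width: 0.483
```

```bash
python3 goto.py .4967 .037 .0125 -33 -15; python3 look.py w3;python3 - <<'E'
import pickle,cv2
from workcell import manip
c=manip.camera("scene"); pickle.dump(c,open('s3.pkl','wb'))
from h import *
w=cam('w3')[3][:,:,::-1]; s=c["image"][:,:,::-1]
cv2.imwrite('pics/c3.png',np.hstack([cv2.resize(w,(448,336)),cv2.resize(s[190:360,210:388],(352,336))]))
E
```

```text
clock 9.6667 pos [0.4979 0.0357 0.1473] q [-0.04  0.27  2.06  0.15  1.06  2.01] F [ 0.  -0.6 -0.7] w 44.0
tool x az -33.1 el -15.3
shift cm [ 3.39 -0.12 13.04] rot [ 0.0059  0.0052 -0.0016]
9.6667 [0.49794289 0.03574763 0.14725329] [-0.03488717  0.95016731 -0.28187188 -0.12850374] [-0.045  0.267  2.056  0.148  1.058  2.015]
```

View pics/c3.png

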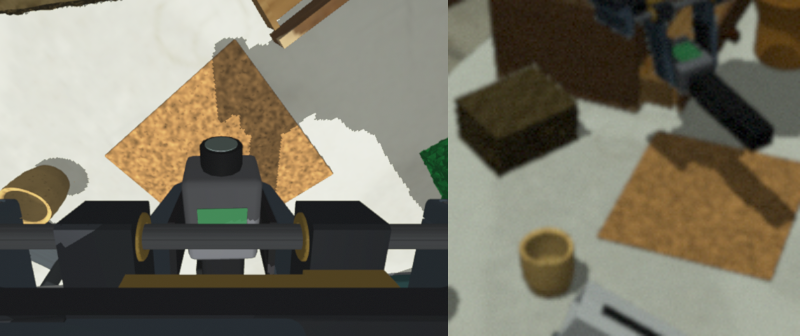

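The wrist view shows the head gripped above the mat diagonal. In the scene view the handle's tail end is at about px (365,261), so I'll check its level against the level-pose prediction.

```bash
python3 - <<'E'
from h import *
tcp=np.array([.4979,.0357,.1473])
for pit in(-5,0,5):
    M=R.from_euler('ZY',[-33.1,-pit],degrees=True).as_matrix(); o=tcp-M@[.0247,0,.0063]
    f=lambda p:(lambda q:(q-[210,190])*[352/178,336/170]+[448,0])(proj('s3',o+M@np.array(p)))
    print(pit,[f(p).round(0).tolist() for p in((-.12,.015,.026),(-.12,-.015,.026),(-.12,.015,0),(-.12,-.015,0))], f((.0286,0,.034)).round())
E
```

```text
-5 [[751.0, 125.0], [776.0, 115.0], [751.0, 146.0], [775.0, 136.0]] [685.  50.]
0 [[752.0, 136.0], [776.0, 126.0], [750.0, 156.0], [774.0, 146.0]] [686.  51.]
5 [[752.0, 146.0], [776.0, 137.0], [749.0, 164.0], [773.0, 155.0]] [687.  52.]
```

Level within about 2°. I'm lowering it now.

move_arm([
  {"x": 0.6,"y": 0,"z": 2.4,"ax": 0,"ay": 0,"az": 0,"hand": 3.5},
  {"x": 0.6,"y": 0,"z": 2.4,"ax": 0,"ay": 0,"az": 0,"hand": 3.5},
  {"x": 0.6,"y": 0,"z": 2.4,"ax": 0,"ay": 0,"az": 0,"hand": 3.5},
  {"x": 0.6,"y": 0,"z": 2.4,"ax": 0,"ay": 0,"az": 0,"hand": 3.5},
  {"x": 0.5,"y": 0,"z": 1.9,"ax": 0,"ay": 0,"az": 0,"hand": 3.5},
  {"x": 0.13,"y": 0,"z": 0.5,"ax": 0,"ay": 0,"az": 0,"hand": 3.5},
  {"x": 0,"y": 0,"z": 0,"ax": 0,"ay": 0,"az": 0,"hand": 3.5},
])

```text
clock: 10.35
eef_pos: [0.497, 0.0365, 0.0244]
orientation: [-0.035, 0.95, -0.282, -0.127]
force: [0.8, -0.0, -0.7]
grip_width: 0.486
```

```bash
python3 goto.py .4967 .037 .0105 -33 -15
```

```text
clock 10.35 pos [0.497  0.0365 0.0244] q [-0.04  0.48  2.07  0.18  0.83  1.97] F [ 0.8 -0.  -0.7] w 44.4
tool x az -33.1 el -15.2
shift cm [ 0.31 -0.03  1.36] rot [ 0.0047  0.0034 -0.001 ]
```

move_arm([
  {"x": 0.13,"y": 0,"z": 0.5,"ax": 0,"ay": 0,"az": 0,"hand": 3.5},
  {"x": 0.1,"y": 0,"z": 0.4,"ax": 0,"ay": 0,"az": 0,"hand": 3.5},
  {"x": 0.05,"y": 0,"z": 0.2,"ax": 0,"ay": 0,"az": 0,"hand": 3.5},
  {"x": 0,"y": 0,"z": 0,"ax": 0,"ay": 0,"az": 0,"hand": 3.5},
  {"x": 0,"y": 0,"z": 0,"ax": 0,"ay": 0,"az": 0,"hand": 3.5},
])

```text
clock: 10.77
eef_pos: [0.4969, 0.0365, 0.0133]
orientation: [-0.035, 0.95, -0.282, -0.127]
force: [0.3, -0.2, -1.1]
grip_width: 0.482
```

move_arm([
  {"x": 0.02,"y": 0,"z": 0.1,"ax": 0,"ay": 0,"az": 0,"hand": 3.5},
  {"x": 0,"y": 0,"z": 0,"ax": 0,"ay": 0,"az": 0,"hand": 3.5},
  {"x": 0.02,"y": 0,"z": 0.1,"ax": 0,"ay": 0,"az": 0,"hand": 3.5},
  {"x": 0,"y": 0,"z": 0,"ax": 0,"ay": 0,"az": 0,"hand": 3.5},
  {"x": 0,"y": 0,"z": 0,"ax": 0,"ay": 0,"az": 0,"hand": 3.5},
])

```text
clock: 11.18
eef_pos: [0.497, 0.0365, 0.0112]
orientation: [-0.035, 0.95, -0.282, -0.127]
force: [-0.2, -0.2, 5.8]
grip_width: 0.479
```

Contact felt, so I'm releasing slowly and retreating along the tool axis.

move_arm([
  {"x": 0,"y": 0,"z": 0,"ax": 0,"ay": 0,"az": 0,"hand": 4.6},
  {"x": 0,"y": 0,"z": 0,"ax": 0,"ay": 0,"az": 0,"hand": 5.2},
  {"x": 0,"y": 0,"z": 0,"ax": 0,"ay": 0,"az": 0,"hand": 7},
  {"x": 0,"y": 0,"z": 0,"ax": 0,"ay": 0,"az": 0,"hand": 7},
  {"x": 0,"y": 0,"z": 0,"ax": 0,"ay": 0,"az": 0,"hand": 7},
  {"x": 0,"y": 0,"z": 0,"ax": 0,"ay": 0,"az": 0,"hand": 7},
  {"x": 0,"y": 0,"z": -1,"ax": 0,"ay": 0,"az": 0,"hand": 7},
  {"x": 0,"y": 0,"z": -2,"ax": 0,"ay": 0,"az": 0,"hand": 7},
])

```text
clock: 11.85
eef_pos: [0.5017, 0.0325, 0.0391]
orientation: [-0.035, 0.95, -0.282, -0.129]
force: [-0.3, 0.5, 0.0]
grip_width: 0.765
```

move_arm([
  {"x": 0,"y": 0,"z": -3,"ax": 0,"ay": 0,"az": 0,"hand": 7},
  {"x": 0,"y": 0,"z": -3,"ax": 0,"ay": 0.08,"az": 0,"hand": 7},
  {"x": 0,"y": 0,"z": -3,"ax": 0,"ay": 0.09,"az": 0,"hand": 7},
  {"x": 0,"y": 0,"z": -2,"ax": 0,"ay": 0.09,"az": 0,"hand": 7},
  {"x": -3,"y": 0,"z": 0,"ax": 0,"ay": 0,"az": 0,"hand": 7},
  {"x": -3,"y": 0,"z": 0,"ax": 0,"ay": 0,"az": 0,"hand": 7},
  {"x": -3,"y": 0,"z": 0,"ax": 0,"ay": 0,"az": 0,"hand": 7},
  {"x": 0,"y": 0,"z": 0,"ax": 0,"ay": 0,"az": 0,"hand": 7},
])

```text
clock: 12.52
eef_pos: [0.4434, 0.0706, 0.1478]
orientation: [0.002, 0.959, -0.283, -0.004]
force: [-0.5, -0.4, 0.6]
grip_width: 0.769
```

```bash
python3 goto.py .4337 .0775 .03 -33 0; python3 look.py w4; python3 - <<'E'
from h import *
o=np.array([.497,.0365,.0112])
M=R.from_euler('z',-33.1,degrees=True).as_matrix(); o=o-M@[.0247,0,.0063]; print('o',o)
for k,p in dict(lens=(.074,0,.017),green=(.0286,0,.034),hFL=(.06,.022,.034),hFR=(.06,-.022,.034),hRL=(0,.022,.034),hRR=(0,-.022,.034),trF=(-.025,.02,.0195),trR=(-.075,.02,.0195),tailL=(-.12,.015,.026),tailR=(-.12,-.015,.026)).items(): print(k,proj('w4',o+M@np.array(p)).round())
E
```

```text
clock 12.5167 pos [0.4434 0.0706 0.1478] q [ 0.11  0.08  2.26 -0.    0.81  2.25] F [-0.5 -0.4  0.6] w 70.2
tool x az -32.9 el -0.4
shift cm [-1.11 -0.12 11.78] rot [0.0056 0.0063 0.0012]
12.5167 [0.44335937 0.07056065 0.14775261] [ 0.00180908  0.95897967 -0.28344315 -0.00383488] [ 1.060e-01  8.400e-02  2.258e+00 -1.000e-03  8.080e-01  2.252e+00]
o [0.47630835 0.04998872 0.0049    ]
lens [315.  73.]
green [315. 140.]
hFL [282.  92.]
hFR [347.  92.]
hRL [284. 181.]
hRR [345. 182.]
trF [288. 212.]
trR [290. 273.]
tailL [296. 328.]
tailR [333. 328.]
```

View pics/w4.png

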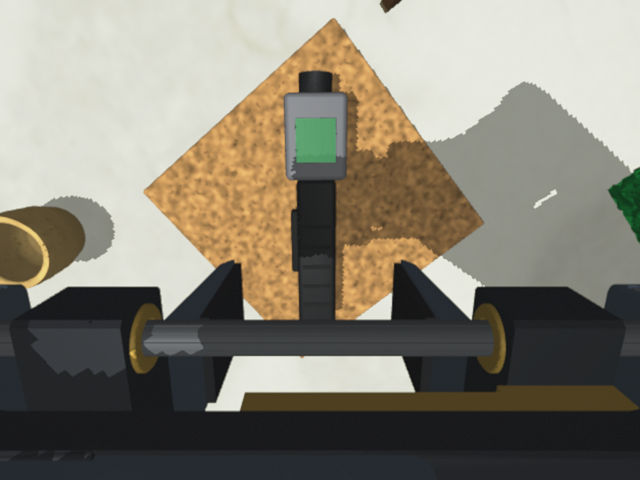

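The wrist view shows the reader flat on the mat: snout (316,72), head edges at columns 284–347, trigger bar on the left at rows 210–271. All are within 2 px of prediction. Next I grasp the handle at the trigger.

```bash
python3 goto.py .4355 .079 .008 -33.1 0
```

```text
clock 12.5667 pos [0.4456 0.07   0.1482] q [ 0.1   0.09  2.25 -0.    0.81  2.25] F [-0.  -0.7  0.5] w 69.9
tool x az -32.9 el -0.3
shift cm [-1.27 -0.27 14.02] rot [0.0047 0.0048 0.0035]
```

move_arm([
  {"x": -1.3,"y": -0.27,"z": 0,"ax": 0.005,"ay": 0.005,"az": 0,"hand": 7},
  {"x": 0,"y": 0,"z": 3.5,"ax": 0,"ay": 0,"az": 0,"hand": 7},
  {"x": 0,"y": 0,"z": 3.5,"ax": 0,"ay": 0,"az": 0,"hand": 7},
  {"x": 0,"y": 0,"z": 3,"ax": 0,"ay": 0,"az": 0,"hand": 7},
  {"x": 0,"y": 0,"z": 2,"ax": 0,"ay": 0,"az": 0,"hand": 7},
  {"x": 0,"y": 0,"z": 1,"ax": 0,"ay": 0,"az": 0,"hand": 7},
  {"x": 0,"y": 0,"z": 0,"ax": 0,"ay": 0,"az": 0,"hand": 7},
  {"x": 0,"y": 0,"z": 0,"ax": 0,"ay": 0,"az": 0,"hand": 7},
])

```text
clock: 13.23
eef_pos: [0.4384, 0.0786, 0.018]
orientation: [-0.0, 0.959, -0.284, 0.0]
force: [0.5, -0.0, -0.5]
grip_width: 0.769
```

```bash
python3 goto.py .4355 .079 .008 -33.1 0
```

```text
clock 13.2333 pos [0.4384 0.0786 0.018 ] q [0.12 0.35 2.29 0.   0.5  2.27] F [ 0.5 -0.  -0.5] w 70.1
tool x az -33.0 el 0.0
shift cm [-0.27  0.13  1.  ] rot [-0.0003 -0.0001  0.0016]
```

move_arm([
  {"x": -0.27,"y": 0.1,"z": 0.5,"ax": 0,"ay": 0,"az": 0,"hand": 7},
  {"x": 0,"y": 0,"z": 0.5,"ax": 0,"ay": 0,"az": 0,"hand": 7},
  {"x": 0,"y": 0,"z": 0,"ax": 0,"ay": 0,"az": 0,"hand": 5},
  {"x": 0,"y": 0,"z": 0,"ax": 0,"ay": 0,"az": 0,"hand": 4},
  {"x": 0,"y": 0,"z": 0,"ax": 0,"ay": 0,"az": 0,"hand": 3.4},
  {"x": 0,"y": 0,"z": 0,"ax": 0,"ay": 0,"az": 0,"hand": 2.4},
  {"x": 0,"y": 0,"z": 0,"ax": 0,"ay": 0,"az": 0,"hand": 2.4},
  {"x": 0,"y": 0,"z": 0,"ax": 0,"ay": 0,"az": 0,"hand": 2.4},
], newtons=40)

```text
clock: 13.9
eef_pos: [0.4353, 0.0792, 0.0078]
orientation: [-0.0, 0.959, -0.284, 0.0]
force: [-1.2, -3.2, 4.3]
grip_width: 0.357
```

move_arm([
  {"x": 0,"y": 0,"z": 0,"ax": 0,"ay": 0,"az": 0,"hand": 2.4},
  {"x": 0,"y": 0,"z": 0,"ax": 0,"ay": 0,"az": 0,"hand": 2.4},
  {"x": 0,"y": 0,"z": 0,"ax": 0,"ay": 0,"az": 0,"hand": 2.4},
  {"x": 0,"y": 0,"z": 0,"ax": 0,"ay": 0,"az": 0,"hand": 2.4},
], newtons=40)

```text
clock: 14.23
eef_pos: [0.4351, 0.0791, 0.0077]
orientation: [-0.0, 0.959, -0.284, 0.0]
force: [-2.0, -1.0, 5.8]
grip_width: 0.326
```

```bash
python3 goto.py .4355 .079 .15 -33.1 0
```

```text
clock 14.2333 pos [0.4351 0.0791 0.0077] q [0.13 0.37 2.29 0.   0.48 2.27] F [-2.  -1.   5.8] w 29.7
tool x az -33.0 el 0.0
shift cm [ 4.000e-02 -1.000e-02 -1.423e+01] rot [-0.0002 -0.      0.0018]
```

Opening is 29.7 mm, so the trigger is flush. I lift, then compute the aim pose.

move_arm([
  {"x": 0,"y": 0,"z": -1,"ax": 0,"ay": 0,"az": 0,"hand": 2.4},
  {"x": 0,"y": 0,"z": -2.5,"ax": 0,"ay": 0,"az": 0,"hand": 2.4},
  {"x": 0,"y": 0,"z": -3.5,"ax": 0,"ay": 0,"az": 0,"hand": 2.4},
  {"x": 0,"y": 0,"z": -3.5,"ax": 0,"ay": 0,"az": 0,"hand": 2.4},
  {"x": 0,"y": 0,"z": -3.5,"ax": 0,"ay": 0,"az": 0,"hand": 2.4},
  {"x": 0,"y": 0,"z": -3.5,"ax": 0,"ay": 0,"az": 0,"hand": 2.4},
  {"x": 0,"y": 0,"z": -3.5,"ax": 0,"ay": 0,"az": 0,"hand": 2.4},
  {"x": 0,"y": 0,"z": -3.5,"ax": 0,"ay": 0,"az": 0,"hand": 2.4},
])

```text
clock: 14.9
eef_pos: [0.4343, 0.0791, 0.255]
orientation: [-0.0, 0.959, -0.284, 0.0]
force: [0.3, 0.6, -1.2]
grip_width: 0.327
```

```bash
python3 - <<'E'
from h import *
A=[(303.6,132),(346.4,152.6),(328,189),(284.6,168)];B=[(214,241),(253,222.6),(274.8,241.6),(235.6,259.4)]
a=np.mean([atz('top',*p,.057) for p in A],0);b=np.mean([atz('scene',*p,.057) for p in B],0);print('T',a,b)
T=(a+b)/2
for az in(-33,-20,0):
    M=R.from_euler('ZY',[az,45],degrees=True).as_matrix()
    print(az,'TCP',(T-.08*M[:,0]+M@np.array([-.0504-.074,0,.0032-.017])).round(4))
E
python3 goto.py .4355 .079 .25 -33 -45
```

```text
T [0.71010623 0.05863747 0.057     ] [0.70809378 0.06290521 0.057     ]
-33 TCP [0.5797 0.1448 0.1918]
-20 TCP [0.5641 0.1135 0.1918]
0 TCP [0.5548 0.0608 0.1918]
clock 14.9 pos [0.4343 0.0791 0.255 ] q [ 0.13 -0.11  2.21  0.    1.04  2.27] F [ 0.3  0.6 -1.2] w 29.8
tool x az -33.0 el 0.0
shift cm [ 0.1  -0.05  0.5 ] rot [-6.000e-04 -7.859e-01  5.000e-04]
```

move_arm([
  {"x": 0,"y": 0,"z": 0,"ax": 0,"ay": -0.0982,"az": 0,"hand": 2.4},
  {"x": 0,"y": 0,"z": 0,"ax": 0,"ay": -0.0982,"az": 0,"hand": 2.4},
  {"x": 0,"y": 0,"z": 0,"ax": 0,"ay": -0.0982,"az": 0,"hand": 2.4},
  {"x": 0,"y": 0,"z": 0,"ax": 0,"ay": -0.0982,"az": 0,"hand": 2.4},
  {"x": 0,"y": 0,"z": 0,"ax": 0,"ay": -0.0982,"az": 0,"hand": 2.4},
  {"x": 0,"y": 0,"z": 0,"ax": 0,"ay": -0.0982,"az": 0,"hand": 2.4},
  {"x": 0,"y": 0,"z": 0,"ax": 0,"ay": -0.0982,"az": 0,"hand": 2.4},
  {"x": 0,"y": 0,"z": 0,"ax": 0,"ay": -0.0982,"az": 0,"hand": 2.4},
])

```text
clock: 15.57
eef_pos: [0.4354, 0.079, 0.2536]
orientation: [-0.11, 0.885, -0.262, -0.368]
force: [-0.7, 0.9, -1.9]
grip_width: 0.329
```

```bash
python3 goto.py .5797 .1448 .25 -33 -45;python3 goto.py .5797 .1448 .1918 -33 -45
```

```text
clock 15.5667 pos [0.4354 0.079  0.2536] q [-0.08  0.27  1.97  0.35  1.63  1.95] F [-0.7  0.9 -1.9] w 30.0
tool x az -32.9 el -45.2
shift cm [  6.27 -13.38  -5.78] rot [-0.0011  0.0039  0.0012]
clock 15.5667 pos [0.4354 0.079  0.2536] q [-0.08  0.27  1.97  0.35  1.63  1.95] F [-0.7  0.9 -1.9] w 30.0
tool x az -32.9 el -45.2
shift cm [ 10.4  -13.37  -1.68] rot [-0.0011  0.0039  0.0012]
```

Easy reach. Go to the raised pose first, then check with pictures before and after lowering.

move_arm([
  {"x": 1.25,"y": -2.67,"z": -1.16,"ax": 0,"ay": 0,"az": 0,"hand": 2.4},
  {"x": 1.25,"y": -2.67,"z": -1.16,"ax": 0,"ay": 0,"az": 0,"hand": 2.4},
  {"x": 1.25,"y": -2.67,"z": -1.16,"ax": 0,"ay": 0,"az": 0,"hand": 2.4},
  {"x": 1.25,"y": -2.67,"z": -1.16,"ax": 0,"ay": 0,"az": 0,"hand": 2.4},
  {"x": 1.25,"y": -2.67,"z": -1.16,"ax": 0,"ay": 0,"az": 0,"hand": 2.4},
  {"x": 1,"y": 0,"z": 1,"ax": 0,"ay": 0,"az": 0,"hand": 2.4},
  {"x": 0,"y": 0,"z": 0,"ax": 0,"ay": 0,"az": 0,"hand": 2.4},
  {"x": 0,"y": 0,"z": 0,"ax": 0,"ay": 0,"az": 0,"hand": 2.4},
])

```text
clock: 16.23
eef_pos: [0.5782, 0.1446, 0.2351]
orientation: [-0.108, 0.886, -0.262, -0.368]
force: [-0.7, 0.6, -0.4]
grip_width: 0.325
```

```bash
python3 goto.py .5797 .1448 .1918 -33 -45; python3 look.py w5; python3 - <<'E'
import pickle
from workcell import manip
c=manip.camera("scene"); pickle.dump(c,open('s5.pkl','wb'))
from h import *
s=manip.observe(); Q=R.from_quat(s["orientation"],scalar_first=True)*R.from_euler('x',180,degrees=True); M=Q.as_matrix(); o=s["eef_pos"]-M@[-.0504,0,.0032]
for n,C in(('scene','s5'),('wrist','w5')):
    print(n,[ (k,proj(C,o+M@np.array(p)).round().tolist()) for k,p in dict(lens=(.074,0,.017),green=(.0286,0,.034),hFL=(.06,.022,.034),tail=(-.12,0,.026)).items()], 'T',proj(C,[.709,.0605,.057]).round())
w=cam('w5')[3][:,:,::-1]; cv2.imwrite('pics/c5.png',np.hstack([cv2.resize(w,(448,336)),cv2.resize(c["image"][150:320,180:358,::-1],(352,336))]))
E
```

```text
clock 16.2333 pos [0.5782 0.1446 0.2351] q [0.02 0.5  1.67 0.41 1.65 2.06] F [-0.7  0.6 -0.4] w 29.7
tool x az -33.0 el -45.1
shift cm [ 3.14 -0.1   2.98] rot [ 0.001   0.0016 -0.0001]
16.2333 [0.57824803 0.14461566 0.23508923] [-0.10844656  0.88558001 -0.26216458 -0.36777321] [0.024 0.501 1.672 0.412 1.653 2.057]
scene [('lens', [253.0, 217.0]), ('green', [256.0, 205.0]), ('hFL', [243.0, 211.0]), ('tail', [279.0, 190.0])] T [245. 240.]
wrist [('lens', [315.0, -18.0]), ('green', [315.0, 115.0]), ('hFL', [246.0, 12.0]), ('tail', [316.0, 456.0])] T [ 313. -348.]
```

View pics/c5.png

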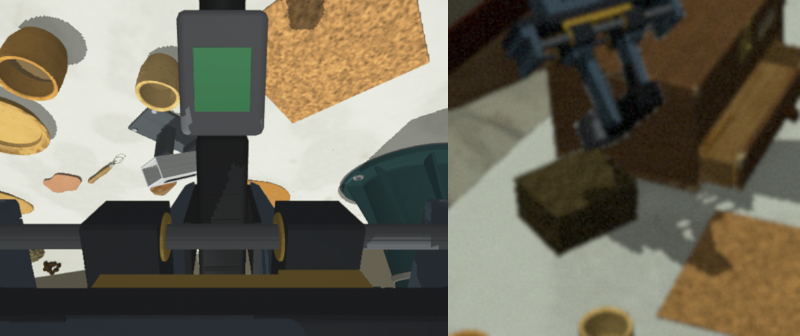

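No slip: the green patch is at (317,114), predicted (315,115). The projected target falls at the middle of the clay's top face. Lowering to the 80 mm stand-off.

move_arm([
  {"x": 1,"y": 0,"z": 1,"ax": 0,"ay": 0,"az": 0,"hand": 2.4},
  {"x": 1,"y": -0.1,"z": 1,"ax": 0,"ay": 0,"az": 0,"hand": 2.4},
  {"x": 0.9,"y": 0,"z": 0.8,"ax": 0,"ay": 0,"az": 0,"hand": 2.4},
  {"x": 0.1,"y": 0,"z": 0.1,"ax": 0,"ay": 0,"az": 0,"hand": 2.4},
  {"x": 0,"y": 0,"z": 0,"ax": 0,"ay": 0,"az": 0,"hand": 2.4},
  {"x": 0,"y": 0,"z": 0,"ax": 0,"ay": 0,"az": 0,"hand": 2.4},
])

```text
clock: 16.83
eef_pos: [0.5804, 0.1452, 0.1935]
orientation: [-0.109, 0.886, -0.262, -0.367]
force: [0.3, -0.1, -0.7]
grip_width: 0.326
```

```bash
python3 goto.py .5797 .1448 .1918 -33 -45; python3 - <<'E'
from h import *
from workcell import manip
s=manip.observe(); Q=R.from_quat(s["orientation"],scalar_first=True)*R.from_euler('x',180,degrees=True); M=Q.as_matrix(); o=s["eef_pos"]-M@[-.0504,0,.0032]
l=o+M@[.074,0,.017]; t=(.057-l[2])/M[2,0]; print('lens',l,'hits',l+t*M[:,0],'dist',t)
E
```

```text
clock 16.8333 pos [0.5804 0.1452 0.1935] q [0.02 0.55 1.68 0.41 1.6  2.03] F [ 0.3 -0.1 -0.7] w 29.7
tool x az -33.0 el -45.0
shift cm [0.09 0.07 0.15] rot [-0.0001  0.0004  0.0002]
lens [0.66237601 0.09201957 0.11528705] hits [0.71122655 0.06031916 0.057     ] dist 0.08239339645066485
```

Aim hits within about 2 mm of the centre, 82 mm away. Small nudge, then hold for about 2 s.

move_arm([
  {"x": 0.1,"y": 0,"z": 0.1,"ax": 0,"ay": 0,"az": 0,"hand": 2.4},
  {"x": 0,"y": 0,"z": 0,"ax": 0,"ay": 0,"az": 0,"hand": 2.4},
  {"x": 0,"y": 0,"z": 0,"ax": 0,"ay": 0,"az": 0,"hand": 2.4},
  {"x": 0,"y": 0,"z": 0,"ax": 0,"ay": 0,"az": 0,"hand": 2.4},
  {"x": 0,"y": 0,"z": 0,"ax": 0,"ay": 0,"az": 0,"hand": 2.4},
  {"x": 0,"y": 0,"z": 0,"ax": 0,"ay": 0,"az": 0,"hand": 2.4},
  {"x": 0,"y": 0,"z": 0,"ax": 0,"ay": 0,"az": 0,"hand": 2.4},
  {"x": 0,"y": 0,"z": 0,"ax": 0,"ay": 0,"az": 0,"hand": 2.4},
])

```text
clock: 17.5
eef_pos: [0.5804, 0.1452, 0.1923]
orientation: [-0.109, 0.886, -0.262, -0.367]
force: [0.1, -0.3, -1.3]
grip_width: 0.326
```

move_arm([
  {"x": 0,"y": 0,"z": 0,"ax": 0,"ay": 0,"az": 0,"hand": 2.4},
  {"x": 0,"y": 0,"z": 0,"ax": 0,"ay": 0,"az": 0,"hand": 2.4},
  {"x": 0,"y": 0,"z": 0,"ax": 0,"ay": 0,"az": 0,"hand": 2.4},
  {"x": 0,"y": 0,"z": 0,"ax": 0,"ay": 0,"az": 0,"hand": 2.4},
  {"x": 0,"y": 0,"z": 0,"ax": 0,"ay": 0,"az": 0,"hand": 2.4},
  {"x": 0,"y": 0,"z": 0,"ax": 0,"ay": 0,"az": 0,"hand": 2.4},
  {"x": 0,"y": 0,"z": 0,"ax": 0,"ay": 0,"az": 0,"hand": 2.4},
  {"x": 0,"y": 0,"z": 0,"ax": 0,"ay": 0,"az": 0,"hand": 2.4},
])

```text
clock: 18.17
eef_pos: [0.5804, 0.1452, 0.1922]
orientation: [-0.109, 0.886, -0.262, -0.367]
force: [0.1, 0.8, -0.8]
grip_width: 0.327
```

move_arm([
  {"x": 0,"y": 0,"z": 0,"ax": 0,"ay": 0,"az": 0,"hand": 2.4},
  {"x": 0,"y": 0,"z": 0,"ax": 0,"ay": 0,"az": 0,"hand": 2.4},
  {"x": 0,"y": 0,"z": 0,"ax": 0,"ay": 0,"az": 0,"hand": 2.4},
  {"x": 0,"y": 0,"z": 0,"ax": 0,"ay": 0,"az": 0,"hand": 2.4},
  {"x": 0,"y": 0,"z": 0,"ax": 0,"ay": 0,"az": 0,"hand": 2.4},
  {"x": 0,"y": 0,"z": 0,"ax": 0,"ay": 0,"az": 0,"hand": 2.4},
  {"x": 0,"y": 0,"z": 0,"ax": 0,"ay": 0,"az": 0,"hand": 2.4},
  {"x": 0,"y": 0,"z": 0,"ax": 0,"ay": 0,"az": 0,"hand": 2.4},
])

```text
clock: 18.83
eef_pos: [0.5804, 0.1452, 0.1922]
orientation: [-0.109, 0.886, -0.262, -0.367]
force: [0.5, 0.9, -2.1]
grip_width: 0.33
```

```bash
python3 - <<'E'
from h import *
from workcell import manip
s=manip.observe(); Q=R.from_quat(s["orientation"],scalar_first=True)*R.from_euler('x',180,degrees=True); M=Q.as_matrix(); o=s["eef_pos"]-M@[-.0504,0,.0032]
l=o+M@[.074,0,.017]; t=(.057-l[2])/M[2,0]; print(s["clock"],'lens',l,'hits',l+t*M[:,0],'dist',t,'w',s["grip_width"]*91.2)
E
python3 goto.py .4355 .079 .25 -33 -45
```

```text
18.8333 lens [0.6624046  0.09203027 0.11401973] hits [0.71024487 0.0610001  0.057     ] dist 0.08064001849196005 w 30.088494390402214
clock 18.8333 pos [0.5804 0.1452 0.1922] q [0.02 0.55 1.68 0.41 1.6  2.03] F [ 0.5  0.9 -2.1] w 30.1
tool x az -33.0 el -45.0
shift cm [-10.13  13.44   1.96] rot [-0.0001 -0.      0.0004]
```

move_arm([
  {"x": -2.05,"y": 0,"z": -2.05,"ax": 0,"ay": 0,"az": 0,"hand": 2.4},
  {"x": -2.05,"y": 0,"z": -2.05,"ax": 0,"ay": 0,"az": 0,"hand": 2.4},
  {"x": -1.2,"y": 2.69,"z": 1.2,"ax": 0,"ay": 0,"az": 0,"hand": 2.4},
  {"x": -1.2,"y": 2.69,"z": 1.2,"ax": 0,"ay": 0,"az": 0,"hand": 2.4},
  {"x": -1.2,"y": 2.69,"z": 1.2,"ax": 0,"ay": 0,"az": 0,"hand": 2.4},
  {"x": -1.2,"y": 2.69,"z": 1.2,"ax": 0,"ay": 0,"az": 0,"hand": 2.4},
  {"x": -1.2,"y": 2.69,"z": 1.2,"ax": 0,"ay": 0,"az": 0,"hand": 2.4},
  {"x": 0,"y": 0,"z": 0,"ax": 0,"ay": 0,"az": 0,"hand": 2.4},
])

```text
clock: 19.5
eef_pos: [0.4318, 0.0773, 0.2501]
orientation: [-0.109, 0.885, -0.263, -0.368]
force: [0.6, -0.2, -1.5]
grip_width: 0.323
```

move_arm([
  {"x": 0,"y": 0,"z": 0,"ax": 0,"ay": 0.0982,"az": 0,"hand": 2.4},
  {"x": 0,"y": 0,"z": 0,"ax": 0,"ay": 0.0982,"az": 0,"hand": 2.4},
  {"x": 0,"y": 0,"z": 0,"ax": 0,"ay": 0.0982,"az": 0,"hand": 2.4},
  {"x": 0,"y": 0,"z": 0,"ax": 0,"ay": 0.0982,"az": 0,"hand": 2.4},
  {"x": 0,"y": 0,"z": 0,"ax": 0,"ay": 0.0982,"az": 0,"hand": 2.4},
  {"x": 0,"y": 0,"z": 0,"ax": 0,"ay": 0.0982,"az": 0,"hand": 2.4},
  {"x": 0,"y": 0,"z": 0,"ax": 0,"ay": 0.0982,"az": 0,"hand": 2.4},
  {"x": 0,"y": 0,"z": 0,"ax": 0,"ay": 0.0982,"az": 0,"hand": 2.4},
])

```text
clock: 20.17
eef_pos: [0.4365, 0.0787, 0.2509]
orientation: [-0.0, 0.959, -0.284, 0.003]
force: [-0.4, -1.0, -1.0]
grip_width: 0.327
```

move_arm([
  {"x": 0,"y": 0,"z": 0,"ax": 0,"ay": 0,"az": 0,"hand": 2.4},
  {"x": 0,"y": 0,"z": 0,"ax": 0,"ay": 0,"az": 0,"hand": 2.4},
])

```text
clock: 20.33
eef_pos: [0.4355, 0.0792, 0.2506]
orientation: [-0.001, 0.959, -0.283, -0.001]
force: [-0.5, 0.6, -2.0]
grip_width: 0.328
```

```bash
python3 goto.py .4351 .0791 .008 -33 0
```

```text
clock 20.3333 pos [0.4355 0.0792 0.2506] q [ 0.13 -0.1   2.21  0.    1.03  2.27] F [-0.5  0.6 -2. ] w 29.9
tool x az -32.9 el -0.1
shift cm [1.000e-02 6.000e-02 2.426e+01] rot [-0.001   0.0015  0.0017]
```

move_arm([
  {"x": 0,"y": 0,"z": 3.5,"ax": 0,"ay": 0,"az": 0,"hand": 2.4},
  {"x": 0,"y": 0,"z": 3.5,"ax": 0,"ay": 0,"az": 0,"hand": 2.4},
  {"x": 0,"y": 0,"z": 3.5,"ax": 0,"ay": 0,"az": 0,"hand": 2.4},
  {"x": 0,"y": 0,"z": 3.5,"ax": 0,"ay": 0,"az": 0,"hand": 2.4},
  {"x": 0,"y": 0,"z": 3.5,"ax": 0,"ay": 0,"az": 0,"hand": 2.4},
  {"x": 0,"y": 0,"z": 3.2,"ax": 0,"ay": 0,"az": 0,"hand": 2.4},
  {"x": 0,"y": 0,"z": 1.5,"ax": 0,"ay": 0,"az": 0,"hand": 2.4},
  {"x": 0,"y": 0,"z": 0.5,"ax": 0,"ay": 0,"az": 0,"hand": 2.4},
])

```text
clock: 21.0
eef_pos: [0.4348, 0.078, 0.0201]
orientation: [0.001, 0.959, -0.285, -0.003]
force: [-0.7, -1.2, -1.1]
grip_width: 0.322
```

move_arm([
  {"x": 0,"y": 0,"z": 0,"ax": 0,"ay": 0,"az": 0,"hand": 2.4},
  {"x": 0,"y": 0,"z": 0,"ax": 0,"ay": 0,"az": 0,"hand": 2.4},
])

```text
clock: 21.17
eef_pos: [0.4368, 0.0785, 0.0235]
orientation: [-0.0, 0.959, -0.284, -0.0]
force: [-1.1, 0.7, -1.1]
grip_width: 0.325
```

```bash
python3 goto.py .4351 .0791 .0075 -33 0
```

```text
clock 21.1667 pos [0.4368 0.0785 0.0235] q [0.12 0.34 2.29 0.   0.52 2.27] F [-1.1  0.7 -1.1] w 29.6
tool x az -33.0 el -0.0
shift cm [-0.18  0.04  1.6 ] rot [-0.0003  0.0006 -0.0006]
```

move_arm([
  {"x": 0,"y": 0,"z": 0.7,"ax": 0,"ay": 0,"az": 0,"hand": 2.4},
  {"x": 0,"y": 0,"z": 0.5,"ax": 0,"ay": 0,"az": 0,"hand": 2.4},
  {"x": 0,"y": 0,"z": 0.2,"ax": 0,"ay": 0,"az": 0,"hand": 2.4},
  {"x": 0,"y": 0,"z": 0,"ax": 0,"ay": 0,"az": 0,"hand": 2.4},
  {"x": 0,"y": 0,"z": 0.1,"ax": 0,"ay": 0,"az": 0,"hand": 2.4},
  {"x": 0,"y": 0,"z": 0,"ax": 0,"ay": 0,"az": 0,"hand": 2.4},
  {"x": 0,"y": 0,"z": 0,"ax": 0,"ay": 0,"az": 0,"hand": 2.4},
])

```text
clock: 21.75
eef_pos: [0.4362, 0.0787, 0.0083]
orientation: [-0.0, 0.959, -0.284, 0.0]
force: [0.1, -0.1, -0.8]
grip_width: 0.329
```

move_arm([
  {"x": 0,"y": 0,"z": 0.07,"ax": 0,"ay": 0,"az": 0,"hand": 2.4},
  {"x": 0,"y": 0,"z": 0,"ax": 0,"ay": 0,"az": 0,"hand": 2.4},
  {"x": 0,"y": 0,"z": 0,"ax": 0,"ay": 0,"az": 0,"hand": 2.4},
])

```text
clock: 22.0
eef_pos: [0.4363, 0.0787, 0.0078]
orientation: [-0.0, 0.959, -0.284, 0.0]
force: [-1.3, -0.8, 6.1]
grip_width: 0.327
```

Contact. Releasing slowly and backing off.

move_arm([
  {"x": 0,"y": 0,"z": 0,"ax": 0,"ay": 0,"az": 0,"hand": 3.2},
  {"x": 0,"y": 0,"z": 0,"ax": 0,"ay": 0,"az": 0,"hand": 3.8},
  {"x": 0,"y": 0,"z": 0,"ax": 0,"ay": 0,"az": 0,"hand": 6},
  {"x": 0,"y": 0,"z": 0,"ax": 0,"ay": 0,"az": 0,"hand": 7},
  {"x": 0,"y": 0,"z": 0,"ax": 0,"ay": 0,"az": 0,"hand": 7},
  {"x": 0,"y": 0,"z": 0,"ax": 0,"ay": 0,"az": 0,"hand": 7},
  {"x": 0,"y": 0,"z": 0,"ax": 0,"ay": 0,"az": 0,"hand": 7},
  {"x": 0,"y": 0,"z": -1,"ax": 0,"ay": 0,"az": 0,"hand": 7},
])

```text
clock: 22.67
eef_pos: [0.4351, 0.0785, 0.0166]
orientation: [0.0, 0.959, -0.284, -0.001]
force: [0.4, 0.0, -0.7]
grip_width: 0.765
```

move_arm([
  {"x": 0,"y": 0,"z": -2,"ax": 0,"ay": 0,"az": 0,"hand": 7},
  {"x": 0,"y": 0,"z": -3.5,"ax": 0,"ay": 0,"az": 0,"hand": 7},
  {"x": 0,"y": 0,"z": -3.5,"ax": 0,"ay": 0,"az": 0,"hand": 7},
  {"x": 0,"y": 0,"z": -3.5,"ax": 0,"ay": 0,"az": 0,"hand": 7},
  {"x": 0,"y": 0,"z": -3.5,"ax": 0,"ay": 0,"az": 0,"hand": 7},
  {"x": 0,"y": 0,"z": -3,"ax": 0,"ay": 0,"az": 0,"hand": 7},
  {"x": 0,"y": 0,"z": 0,"ax": 0,"ay": 0,"az": 0,"hand": 7},
  {"x": 0,"y": 0,"z": 0,"ax": 0,"ay": 0,"az": 0,"hand": 7},
])

```text
clock: 23.33
eef_pos: [0.4368, 0.0787, 0.2097]
orientation: [-0.001, 0.959, -0.284, 0.002]
force: [-0.5, 0.9, -0.1]
grip_width: 0.766
```

```bash
python3 look.py w6; python3 - <<'E'
import pickle
from workcell import manip
from h import *
c=manip.camera("top"); w=cam('w6')[3][:,:,::-1]
a=cam('top')[3][100:300,140:500,::-1]; b=c["image"][100:300,140:500,::-1]
cv2.imwrite('pics/c6.png',np.hstack([cv2.resize(w,(400,300)),np.vstack([cv2.resize(b,(400,222)),np.zeros((78,400,3),np.uint8)])]))
for n,(u0,u1,v0,v1) in dict(clay=(275,355,125,200),slip=(165,205,162,200),small=(212,245,210,243),pot=(425,490,225,285)).items():
    print(n,cv2.absdiff(c["image"],cam('top')[3])[v0:v1,u0:u1].mean().round(2))
E
```

```text
23.3333 [0.43681519 0.07869106 0.20967368] [-0.0009756   0.95884499 -0.28392106  0.002041  ] [ 0.126 -0.038  2.24   0.     0.934  2.272]
clay 8.04
slip 7.74
small 8.48
pot 7.09
```

View pics/c6.png

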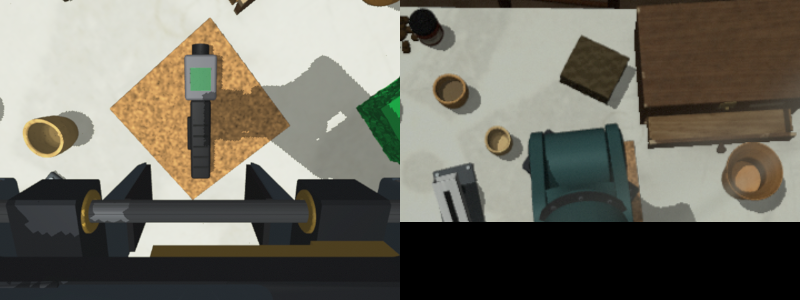

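The reader lies wholly on the mat, at px (200,110) in the left half. The clay, cups and pot are where they were; the image differences are even at 7–8, which I take to be noise.

```bash
python3 -c "
from workcell import manip
print(manip.finish_job())"
```

```text
the job is handed in; nothing more can be done
None
```

The job is done and handed in at about 23.5 s of the 64 s allowed. I pulled the reader from its holster by the head, laid it flat on the mat and let go. I then took it again by the handle, aimed it at the clay, and laid it back on the mat.

- **Trigger:** the grip opening stayed at about 30 mm, so the trigger was squeezed flush throughout the aim.
- **Aim:** the reader pointed 45° down and was held still for about 2 s. By my calculation the lens was 81 mm from the block's top face and the line of sight met it within about 2 mm of the measured centre. This comes from the arm pose and the measured grip, not from a direct view.
- **Final state:** the last wrist picture shows the reader lying fully on the mat with the gripper clear above it. In the top view the block, the pot and both cups look unmoved. The image difference of 7–8 at all four is about even, so I took it as lighting or noise.
- **Disagreements:** the clay's top measured 53 mm high against the stated 57 mm, so I used 57. Holster yaw came out between 11° and 14° depending on the points used; I used 13°, and the pull met no noticeable resistance.
- **Change of plan:** I gripped the head at 15° tilt instead of 30°, because the fifth joint was close to its limit.

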